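# Pack the carrier, heaviest tin lowest

### The job

Pack the blue carrier so that it will not tip when carried: of the two look-alike tins in the white rack one is full and one partly used; find out by lifting, stand the heavier one on the carrier's floor, the lighter one squarely on top of it, both upright and lying along the carrier, and the small label roll from the cutting board flat on top, centred. Set everything down gently, never drop anything or tip a tin over, and leave the larger label roll, masking tape, steel bowl and red-capped jar where they are.

Things in the scene. Friction and masses are not known exactly. Their poses are not given: they have to be found in the camera images.
- tin_a: one of two sealed tins that look alike: steel block, paper band, flat orange lid, 66 (own x) x 40 (own y) x 36 mm (z); origin at the centre of its underside. One of the two is full, about 0.60 kg, the other partly used, about 0.25 kg (each within 10 per cent); which is which cannot be seen and neither keeps a place: lift to find out. Starts upright in a rack bay, x along the rack's x.
- tin_b: one of two sealed tins that look alike: steel block, paper band, flat orange lid, 66 (own x) x 40 (own y) x 36 mm (z); origin at the centre of its underside. One of the two is full, about 0.60 kg, the other partly used, about 0.25 kg (each within 10 per cent); which is which cannot be seen and neither keeps a place: lift to find out. Starts upright in a rack bay, x along the rack's x.
- tin_rack: fixed rack of two bays at y = -25 and +25 mm; origin at the centre of its underside. Floor 56 (x) x 110 (y) x 4 mm; the tins stand on it. Three white partitions 5 mm thick, 48 mm long, reach z = 45 mm, 5 mm above the lids; no finger fits beside a tin. Bays are open at both ends, where tins stick out 9 mm beyond partitions, 5 mm beyond floor: there grip a tin by its two end faces, 66 mm apart.
- carrier: fixed blue open-topped carrier for one column of things; origin at the centre of its underside. Floor 6 mm thick; inside 80 mm along own x, 52 mm along own y; rim at z = 74 mm. End walls (x = +-40 to +-44 mm) are closed. Long sides are open but for 14 mm returns at the corners (y = +-26 to +-30 mm): a 52 mm wide window, floor to rim, in the middle of each, lets fingers in. See also point carrier_in.
- carrier_in (a point): middle of the carrier's inner floor. The undersides of the two tins and the label roll, stacked, come 0, 36 and 72 mm above it. The first tin stands below the rim and the second rises only 4 mm over it, so the tins must be held across their 40 mm width, fingers in the windows; the roll stands above the rim. A thin steel handle loop stands out 17 mm from each end wall, 41 to 51 mm above this point.
- label_roll_2: the small roll of white label paper to be packed, 54 mm across, 32 mm high, about 0.06 kg; origin at the centre of its underside. Stands on end on the white cutting board (16 mm thick, at the left).
- label_roll_1: bystander: the larger white roll of label paper, at the back, 72 mm across, 50 mm high; origin at the centre of its underside
- masking_tape: bystander: roll of tan masking tape lying flat, 96 mm across, 25 mm high; origin at the centre of its underside
- steel_bowl: bystander: steel bowl, 124 mm across, 45 mm high; origin at the centre of its underside
- salt_jar: bystander: clear jar with a red cap, 47 mm across, 97 mm high; origin at the centre of its underside
Mind the look-alikes: they are no part of the job. Several things have the shape of the carrier; the one meant has the colours described above.

How it is judged (in metres and radians):
At the end, for the whole second after the job is handed in: Heavier tin on the carrier's floor, lighter on it (under 4.5 N rests on the lower tin), small label roll on that, all at rest, tilted under 0.12 rad, within 13 mm (roll 15 mm) of the carrier's middle along both its axes; tins' long side within 0.25 rad of its x (x of tin_a in the frame of carrier between -0.013 and 0.013 m and y of tin_a in the frame of carrier between -0.013 and 0.013 m and angle between each of tin_a, tin_b, label_roll_2's own z axis and vertical below 0.12 rad and linear speed of each of tin_a, tin_b, label_roll_2 below 0.02 m/s and angle between the x axis of each of tin_a, tin_b and the x axis of carrier, either way round below 0.25 rad and x of tin_b in the frame of carrier between -0.013 and 0.013 m and y of tin_b in the frame of carrier between -0.013 and 0.013 m and x of label_roll_2 in the frame of carrier between -0.015 and 0.015 m and y of label_roll_2 in the frame of carrier between -0.015 and 0.015 m and z of label_roll_2 in the frame of carrier between 0.072 and 0.084 m and ((z of tin_a in the frame of carrier below 0.012 m and z of tin_b in the frame of carrier between 0.036 and 0.048 m and contact force between tin_a and tin_b between 1.5 and 4.5 N and contact force between tin_b and label_roll_2 above 0.2 N) or (z of tin_b in the frame of carrier below 0.012 m and z of tin_a in the frame of carrier between 0.036 and 0.048 m and contact force between tin_b and tin_a between 1.5 and 4.5 N and contact force between tin_a and label_roll_2 above 0.2 N))); the robot touches nothing.
It fails at once if a tin or the small label roll is dropped or thrown (moves faster than 0.6 m/s while no finger touches it) ((linear speed of tin_a above 0.6 m/s and contact force between tin_a and the fingers below 0.05 N) or (linear speed of tin_b above 0.6 m/s and contact force between tin_b and the fingers below 0.05 N) or (linear speed of label_roll_2 above 0.6 m/s and contact force between label_roll_2 and the fingers below 0.05 N)).
It fails at once if a tin is tipped by more than 45 degrees (angle between any of tin_a, tin_b's own z axis and vertical above 0.785 rad).
It fails at once if the larger label roll, masking tape, steel bowl or red-capped jar is moved by more than 30 mm (distance of any of label_roll_1, masking_tape, steel_bowl, salt_jar from where it was at the start of the episode above 0.03 m).
It also fails if it takes over 72 s, if anything falls off the work surface, if the arm or the gripper's body presses on something with over 40 N, if the wrist force passes 120 N, or if a joint passes its speed limit or range.

### The arm

A 6-joint arm with a two-finger parallel gripper is mounted at the origin on a cart in front of the work surface, level with it; the furniture and walls round the work are solid. World frame = base frame: x ahead of the robot, y to its left, z up, the work surface at z = 0. Lengths are in m, angles in degrees, forces in N, time in s.
With the tool pointing down it reaches from about 0.4 to 0.825 m from the base axis. Payload 7 kg.
Tool frame: the origin (TCP) lies between the finger pads; the fingertips stand 19 mm ahead of it and the grasp point (between the pads) is the TCP; z points along the fingers, y is the line along which they close (so a half turn about z gives the same grasp; the last joint's range is limited). The gripper opens to 88 mm and grips with 3 to 60 N. Pads are 19 mm wide; open, the fingers measure 130 mm over their backs; the gripper's body (78 mm by 193 mm) begins 47 mm behind the grasp point.
Start: joints at [-54.368, 20.546, 0.682, 0, -70.136, -16.507], TCP at [0.221, -0.638, 0.246] pointing down, gripper open.
Joint ranges: [-176.03, 176.03], [-82.01, 121.73], [-58.28, 71.71], [-173.87, 95.51], [-174.79, -0.11], [-173.66, 173.66]. Speed limits (degrees/s): [136.94, 136.94, 172.46, 180, 180, 180].

### API

Orientations are given as [roll, pitch, yaw] about the fixed x, y, z axes, in that order (R = Rz(yaw) Ry(pitch) Rx(roll)).
In Python, from plant import get_obs, snapshot, close_job, spot_in, spot_point gives the robot as it stands.
- The arm moves only by the tool play_rows, never from a script. Its argument "plan" is a list of rows, each a list of 6 numbers: the shift along the tool's x, y, z in cm, then the turn, a rotation vector about the tool's x, y, z in degrees. A call has 1 to 20 rows; each row shifts and turns the commanded pose from where the row before left it, along the tool's axes as they then stand; what a row does not reach is not made up. A row lasts 1/12 s, in which the tool goes at most 41.7 mm and 7.16 degrees, less where a joint would pass 70% of its speed; a pose out of reach is approached as far as the arm can. A call is refused whole if a number of a shift passes 4.17 or a number of a turn 7.16, either way. A call with a gripper value outside its range is refused whole. "grip" is the finger opening in cm, from 0 to 8.76, set as the call begins (left out, the last holds). The fingers move at their own pace and stop on an object; the grip force is fixed at half the most. Time passes only in rows, so rows that do not move let the fingers close. It gives the time, the measured TCP pose, the force, the opening and the grip force at its end, in the units of the state.
- get_obs(): the state, without advancing time (a new reading comes with each control period).
- snapshot(name): name is "side" or "top" or "wrist"; returns a dict with "frame" (400x640x3 uint8, red, green, blue), "fx", "fy", "cx", "cy" (pixels), "position" and "attitude" of the camera in the world. Camera axes: x right, y down, z forward; pixel columns grow to the right and rows downward; lengths in m; the calibration is good to about 2 mm. A picture is of the moment at which its call begins. There is no depth.
- close_job(): hands the job in; it is judged then, once.
Trained networks look in the newest picture that a camera, given by its name, has taken for a name from the list of things; names that differ only in an ending like _2 or _b are one class to them, and where a whole thing is asked for, a point or a joint stands for the part that bears it (a point fixed in the world has none). Each returns a list of dicts, best first, with "score" (0 to 1); they miss things now and then, are a little off and sometimes report something else, mostly with a low value. They report only what shows in the picture. A call takes as long as a camera call. They do not tell look-alikes from the thing itself.
- spot_in(camera, thing): "position" ([x, y, z] in m, in world coordinates, good to about 4 mm: the middle of the surface that is visible of it).
- spot_point(camera, thing): "position" ([x, y, z] in m, in world coordinates, good to about 4 mm: a listed point, or the origin of a listed thing).
The state is a dict: "clock": time; "joint_pos": joint angles; "qvel": joint speeds; "tau": joint torques, N m; "tool_pos": TCP position; "orientation": TCP orientation; "force": force on the tool from outside, world axes, zero at the start; "moment": the same for the moment, N m; "opening": finger opening in m; "gripper_force": force on a finger pad.
Only numpy, scipy, OpenCV 4.12 (cv2) and the standard library are available. Lean on these libraries where they do the work, as an engineer would, in place of code of your own. Each camera call takes 0.05 s, during which the arm holds its last target. There are 200 camera calls.

## Working session

There is one attempt and no reset: what is moved stays moved. The work goes in short steps, Python scripts to look and compute and a tool call to move; the robot and the scene stay as the last step left them, time stands still between calls to the robot, and variables do not carry over. Pictures are saved under pics/ and viewed, at most 10 in all, crops included, and the job is handed in when it is done.

Besides the shell and the picture viewer there is one more tool, called after "Emit:" by a JSON object that holds its "method" and its "body". play_rows: Moves the arm, as the interface text tells. Its arguments: {"type":"object","properties":{"plan":{"type":"array","items":{"type":"array","items":{"type":"number"}}},"grip":{"type":"number"}},"required":["plan"]}

```bash
mkdir -p pics
python3 - <<'E'
from plant import *
import cv2,numpy as np
o=get_obs();print(o['clock'],o['tool_pos'],o['orientation'],o['force'],o['opening'])
for c in('top','side'):
    s=snapshot(c);cv2.imwrite(f'pics/{c}1.png',s['frame'][:,:,::-1]);print(c,s['fx'],s['cx'],s['cy'],np.round(s['position'],3),s['attitude'])
    for t in('tin_a','tin_rack','carrier','label_roll_2'):
        for f in(spot_in,spot_point):
            print(t,f.__name__,[(np.round(d['position'],3).tolist(),round(d['score'],2)) for d in f(c,t)[:4]])
    print('cin',[(np.round(d['position'],3).tolist(),round(d['score'],2)) for d in spot_point(c,'carrier_in')])
E
```

```text
0.0 [ 0.22095839 -0.6373202   0.24463435] [ 1.79906460e+02 -7.54167913e-03 -1.60885114e+02] [ 0.27540557 -0.01888258 -0.66353568] 0.08769737262784603
top 495.2574242651131 313.9996198338981 193.7025179191054 [ 0.358 -0.157  1.607] [-171.91264393    0.19631345  -90.18119674]
tin_a call [([0.592, -0.074, 0.043], 0.85), ([0.596, -0.027, 0.041], 0.58)]
tin_a call [([0.593, -0.076, 0.003], 0.79), ([0.594, -0.028, 0.005], 0.69), ([0.446, 0.165, 0.017], 0.54)]
tin_rack call [([0.59, -0.052, 0.04], 0.56)]
tin_rack call [([0.593, -0.053, 0.0], 0.72)]
carrier call [([0.386, -0.518, 0.003], 0.97), ([0.685, -0.506, 0.008], 0.82), ([0.481, -0.374, 0.003], 0.63)]
carrier call [([0.684, -0.512, 0.001], 0.78), ([0.711, 0.18, -0.005], 0.71), ([0.378, -0.52, -0.001], 0.59), ([0.486, -0.378, 0.0], 0.55)]
label_roll_2 call [([0.443, 0.162, 0.048], 0.72), ([0.782, -0.06, 0.05], 0.66)]
label_roll_2 call [([0.447, 0.164, 0.018], 0.66), ([0.784, -0.06, 0.002], 0.64)]
cin [([0.68, -0.512, 0.006], 0.77), ([0.373, -0.524, 0.009], 0.62), ([0.487, -0.375, 0.004], 0.59)]
side 484.2699020177508 326.127640360388 20
[... 175 characters left out ...]
91, -0.029, 0.004], 0.69), ([0.592, -0.08, -0.0], 0.45)]
tin_rack call [([0.599, -0.107, 0.035], 0.79), ([0.445, 0.147, 0.044], 0.66), ([0.683, -0.316, 0.022], 0.47)]
tin_rack call [([0.595, -0.056, -0.001], 0.68)]
carrier call [([0.496, -0.386, 0.033], 0.64), ([0.699, -0.517, 0.031], 0.62), ([0.377, -0.527, 0.023], 0.56)]
carrier call [([0.485, -0.382, 0.002], 0.86), ([0.687, -0.511, -0.002], 0.74), ([0.374, -0.522, -0.002], 0.59)]
label_roll_2 call [([0.447, 0.149, 0.044], 0.73), ([0.78, -0.083, 0.044], 0.73)]
label_roll_2 call [([0.445, 0.165, 0.016], 0.71), ([0.782, -0.061, -0.004], 0.7)]
cin [([0.679, -0.512, 0.001], 0.88), ([0.376, -0.522, 0.009], 0.71), ([0.488, -0.377, 0.008], 0.63)]
```

View pics/top1.png

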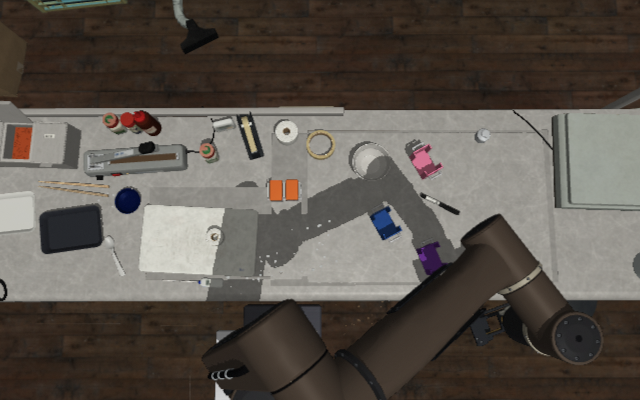

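View pics/side1.png

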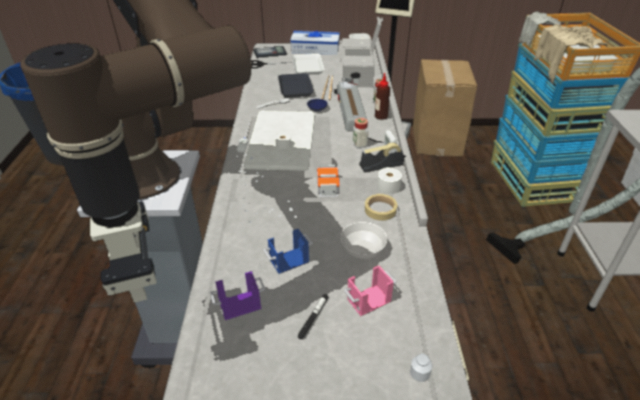

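The blue carrier is at top (385,224), the tins at (284,190) in the rack, and the small roll at (214,235) on the board. The pink and purple carriers are decoys. I'll fit the carrier, tin and roll poses by silhouette in both cameras.

```bash
cat > h.py <<'E'
import numpy as np,cv2
from scipy.spatial.transform import Rotation as Ro
from scipy.optimize import minimize
def proj(s,P):
    R=Ro.from_euler('xyz',s['attitude'],degrees=True).as_matrix()
    c=(np.atleast_2d(P)-s['position'])@R
    return np.c_[s['fx']*c[:,0]/c[:,2]+s['cx'],s['fy']*c[:,1]/c[:,2]+s['cy']]
def ray(s,uv,z):
    R=Ro.from_euler('xyz',s['attitude'],degrees=True).as_matrix()
    d=R@np.array([(uv[0]-s['cx'])/s['fx'],(uv[1]-s['cy'])/s['fy'],1]);p=np.array(s['position'])
    return p+d*(z-p[2])/d[2]
def box(x0,x1,y0,y1,z0,z1): return np.array([[x,y,z] for x in(x0,x1) for y in(y0,y1) for z in(z0,z1)])*1e-3
CAR=[box(-44,44,-30,30,0,6),box(-44,-40,-30,30,0,74),box(40,44,-30,30,0,74)]+[box(a,b,c,d,0,74) for a,b in((-44,-26),(26,44)) for c,d in((-30,-26),(26,30))]
TIN=[box(-33,33,-20,20,36,36.5)]
def render(s,parts,p,z0,shape,k=4):
    m=np.zeros((shape[0]*k,shape[1]*k),np.uint8)
    R=Ro.from_euler('z',p[2],degrees=True).as_matrix()
    for b in parts:
        uv=proj(s,b@R.T+[p[0],p[1],z0]);
        cv2.fillConvexPoly(m,cv2.convexHull(np.round((uv+.5)*k-.5).astype(np.int32)),1)
    return cv2.resize(m.astype(np.float32),shape[::-1],interpolation=cv2.INTER_AREA)
def fit(ss,masks,parts,p0,z0,yaws):
    def cost(p):
        t=0
        for s,m in zip(ss,masks):
            r=render(s,parts,p,z0,m.shape);t+=1-np.minimum(r,m).sum()/np.maximum(r,m).sum()
        return t
    best=None
    for y in yaws:
        r=minimize(cost,[*p0,y],method='Nelder-Mead',options=dict(initial_simplex=np.array([[p0[0],p0[1],y],[p0[0]+.008,p0[1],y],[p0[0],p0[1]+.008,y],[p0[0],p0[1],y+8]]),xatol=1e-4,fatol=1e-4))
        if best is None or r.fun<best.fun: best=r
    return best
def near(s,m,p,r):
    u=proj(s,p)[0];k=np.zeros(m.shape,np.uint8);cv2.circle(k,tuple(int(a) for a in u),r,1,-1);return m*k
E
cat > a.py <<'E'
from plant import *;from h import *
S={c:snapshot(c) for c in('top','side')}
def hsv(s): return cv2.cvtColor(s['frame'],cv2.COLOR_RGB2HSV)
bl=[near(s,((h:=hsv(s))[...,0]>104).astype(np.uint8)*(h[...,0]<122)*(h[...,1]>140)*(h[...,2]>25),[.486,-.377,.035],34 if c=='top' else 42).astype(np.float32) for c,s in S.items()]
for i,c in enumerate(S):
    r=fit([S[c]],[bl[i]],CAR,[.486,-.377],0,range(0,180,30));print(c,bl[i].sum(),np.round(r.x,4),r.fun)
r=fit(list(S.values()),bl,CAR,[.486,-.377],0,range(0,180,30));print('both',np.round(r.x,4),r.fun)
for y in(-.076,-.028):
    s=S['top'];h=hsv(s);m=((h[...,0]<15)*(h[...,1]>150)*(h[...,2]>90)).astype(np.uint8)
    n,l,st,ce=cv2.connectedComponentsWithStats(m)
    u=proj(s,[.593,y,.04])[0];k=l[int(u[1]),int(u[0])]
    r=fit([s],[(l==k).astype(np.float32)],TIN,[.593,y],.004,[-10,0,10]);print(st[k],np.round(r.x,4),r.fun)
t=S['top'];sd=S['side']
def crop(s,p,w=24):
    u=proj(s,p)[0].astype(int);return cv2.resize(s['frame'][u[1]-w:u[1]+w,u[0]-w:u[0]+w],(390,390),interpolation=cv2.INTER_CUBIC),(u-w)
a,ua=crop(t,[.486,-.377,.03]);b,ub=crop(sd,[.486,-.377,.03],36);print(ua,ub)
cv2.imwrite('pics/c2.png',np.hstack([a,b])[:,:,::-1])
E
python3 a.py
```

```text
top 504.0 [ 0.4862 -0.3787 28.6746] 0.13810795545578003
side 442.0 [ 0.4829 -0.3721  7.3963] 0.5379346609115601
both [  0.4863  -0.3785 206.2007] 0.7334464192390442
[286 180  12  20 239] [ 0.5947 -0.0812 -0.056 ] 0.07655155658721924
[270 180  12  21 249] [ 0.5933 -0.0291 -1.3988] 0.06758034229278564
[360 199] [251 216]
```

View pics/c2.png

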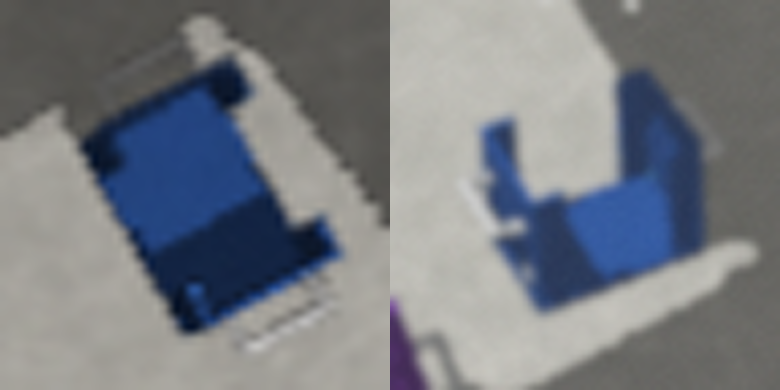

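Carrier: (0.486, -0.378), yaw about 28.6°. The side fit is poor, but the long axis running handle to handle in the picture agrees with that yaw. I'll turn the tool to yaw -90° and pass over the carrier for a closer look.

Emit:
{"method": "play_rows", "body": {"plan": [[0,0,0,0,0,-7.1],[0,0,0,0,0,-7.1],[0,0,0,0,0,-7.1],[0,0,0,0,0,-7.1],[0,0,0,0,0,-7.1],[0,0,0,0,0,-7.1],[0,0,0,0,0,-7.1],[0,0,0,0,0,-7.1],[0,0,0,0,0,-7.1],[0,0,0,0,0,-7.0],[-2.9,-2.55,0,0,0,0],[-2.9,-2.55,0,0,0,0],[-2.9,-2.55,0,0,0,0],[-2.9,-2.55,0,0,0,0],[-2.9,-2.55,0,0,0,0],[-2.9,-2.55,0,0,0,0],[-2.9,-2.55,0,0,0,0],[-2.9,-2.55,0,0,0,0],[-2.9,-2.55,0,0,0,0],[0,0,0,0,0,0]]}}

```text
clock: 2.77
tool_pos: [0.4542, -0.3727, 0.2458]
orientation: [-179.9, 0.0, -89.7]
force: [0.2, -0.7, -0.2]
opening: 0.0874
gripper_force: 0.0
```

```bash
cat > w.py <<'E'
from plant import *;from h import *
import sys
n=sys.argv[1]
o=get_obs();s=snapshot('wrist');cv2.imwrite(f'pics/{n}.png',s['frame'][:,:,::-1])
print(o['clock'],np.round(o['tool_pos'],4),np.round(o['orientation'],2),np.round(o['joint_pos'],1),np.round(o['force'],2));print(np.round(s['position'],3),np.round(s['attitude'],1),s['fx'],s['cx'],s['cy'])
for t in sys.argv[2:]:
    for f in((spot_point,) if t=='carrier_in' else (spot_in,spot_point)): print(t,[(np.round(d['position'],4).tolist(),round(d['score'],2)) for d in f('wrist',t)[:3]])
E
python3 w.py w1 carrier carrier_in
cat > b.py <<'E'
from plant import *;from h import *
s=snapshot('wrist');h=cv2.cvtColor(s['frame'],cv2.COLOR_RGB2HSV)
m=((h[...,0]>104)*(h[...,0]<122)*(h[...,1]>140)*(h[...,2]>25)).astype(np.uint8)
print(m.sum(),np.argwhere(m).min(0),np.argwhere(m).max(0))
r=fit([s],[near(s,m,[.486,-.378,.03],150).astype(np.float32)],CAR,[.486,-.378],0,[20,30]);print(np.round(r.x,4),r.fun)
E
python3 b.py
```

```text
2.7667 [ 0.4542 -0.3727  0.2458] [-179.91    0.    -89.73] [-20.3  12.3 -10.7  -0.  -66.9  20.6] [ 0.24 -0.74 -0.16]
[ 0.454 -0.446  0.385] [ 1.641e+02  1.000e-01 -1.797e+02] 310.62610365943453 319.75489043742596 197.8339201185985
carrier [([0.6984, -0.5049, 0.0405], 0.92), ([0.4964, -0.3744, 0.0119], 0.91), ([0.37, -0.5224, 0.0068], 0.6)]
carrier [([0.4871, -0.3786, -0.0007], 0.88), ([0.6791, -0.5114, 0.003], 0.59)]
carrier_in [([0.376, -0.5183, 0.0063], 0.81), ([0.6852, -0.5065, 0.005], 0.71), ([0.4879, -0.3756, 0.0068], 0.62)]
4535 [134 135] [318 504]
[ 0.4851 -0.376  27.8392] 0.07030695676803589
```

View pics/w1.png

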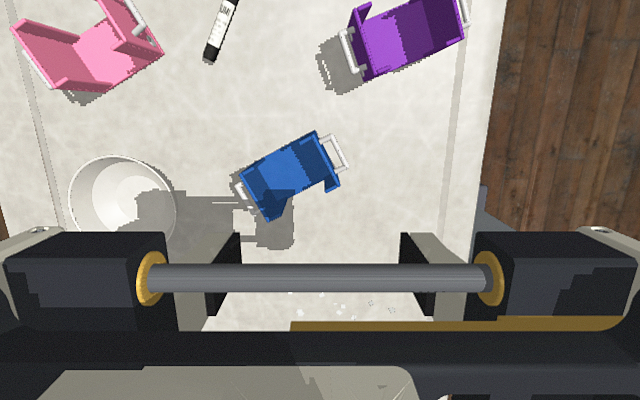

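Wrist picture: the blue carrier spans about (237-345, 130-220), with its handles to left and right of that. The fit gives (0.4855, -0.377), yaw 28°, consistent with the top view. Next, the rack.

Emit:
{"method": "play_rows", "body": {"plan": [[-3.4,-1.75,0.6,0,0,-0.27],[-3.4,-1.75,0.6,0,0,0],[-3.4,-1.75,0.6,0,0,0],[-3.4,-1.75,0.6,0,0,0],[-3.4,-1.75,0.6,0,0,0],[-3.4,-1.75,0.6,0,0,0],[-3.4,-1.75,0.6,0,0,0],[-3.4,-1.75,0.6,0,0,0],[0,0,0,0,0,0]]}}

```text
clock: 3.77
tool_pos: [0.5912, -0.1007, 0.1961]
orientation: [180.0, 0.0, -89.6]
force: [-0.2, -0.9, -0.2]
opening: 0.0876
gripper_force: 0.0
```

```bash
python3 w.py w2 tin_a tin_rack
cat > c.py <<'E'
from plant import *;from h import *
s=snapshot('wrist');h=cv2.cvtColor(s['frame'],cv2.COLOR_RGB2HSV)
m=((h[...,0]<15)*(h[...,1]>150)*(h[...,2]>90)).astype(np.uint8)
n,l,st,ce=cv2.connectedComponentsWithStats(m)
for k in range(1,n):
    if st[k][4]<400: continue
    p=ray(s,ce[k],.04)
    r=fit([s],[(l==k).astype(np.float32)],TIN,p[:2],.004,[-5,5]);print(st[k],p,np.round(r.x,4),r.fun)
E
python3 c.py
```

```text
3.7667 [ 0.5912 -0.1007  0.1961] [ 1.7997e+02  2.0000e-02 -8.9610e+01] [  9.   15.6 -13.1  -0.  -61.3  -8.6] [-0.25 -0.9  -0.25]
[ 0.591 -0.174  0.335] [ 164.1    0.  -179.6] 310.62610365943453 319.75489043742596 197.8339201185985
tin_a [([0.5959, -0.0348, 0.0399], 0.96), ([0.5989, -0.0816, 0.0381], 0.82), ([0.76, -0.1793, 0.0268], 0.35)]
tin_a [([0.5975, -0.082, 0.0045], 0.95), ([0.5969, -0.0264, 0.006], 0.93), ([0.7821, -0.0577, 0.0007], 0.61)]
tin_rack [([0.5963, -0.106, 0.0398], 0.77)]
tin_rack [([0.5947, -0.0529, -0.0], 0.95)]
[ 281  193   65   38 1682] [ 0.60255779 -0.0798441   0.04      ] [ 0.5951 -0.0797  0.4641] 0.33051353693008423
[ 285  240   62   24 1014] [ 0.60050018 -0.03567951  0.04      ] [ 0.5929 -0.0299  1.6297] 0.5418373942375183
```

View pics/w2.png

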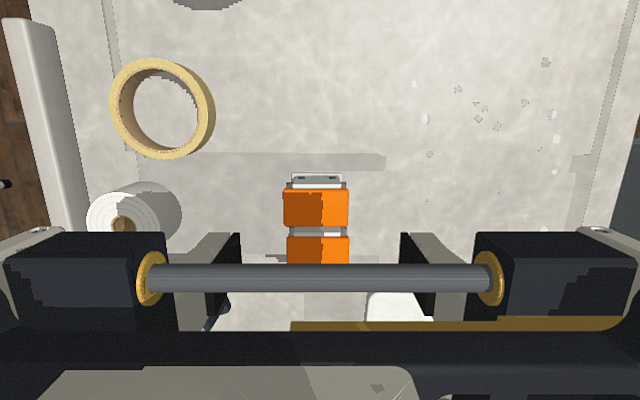

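The tins' lids are at (283-349, 190-228) and (287-349, 237-262), so the tin centres are x = 0.595 and y = -0.080 / -0.030, with yaw about 0. I'll descend on the first one.

Emit:
{"method": "play_rows", "body": {"plan": [[-2.1,-0.4,2.5,0,0,0],[0,0,3.5,0,0,0],[0,0,3.5,0,0,0],[0,0,2.5,0,0,0],[0,0,2,0,0,0],[0,0,1.5,0,0,0],[0,0,1.0,0,0,0],[0,0,0.6,0,0,0],[0,0,0,0,0,0],[0,0,0,0,0,0]]}}

```text
clock: 4.9
tool_pos: [0.5935, -0.0834, 0.0272]
orientation: [-180.0, -0.0, -89.7]
force: [0.8, -0.4, 0.7]
opening: 0.0877
gripper_force: 0.0
```

Emit:
{"method": "play_rows", "body": {"grip": 5.5, "plan": [[0,0,0,0,0,0],[0,0,0,0,0,0],[0,0,0,0,0,0],[0,0,0,0,0,0],[0,0,0,0,0,0]]}}

```text
clock: 5.32
tool_pos: [0.5939, -0.0828, 0.0274]
orientation: [-179.9, 0.0, -89.7]
force: [0.6, -0.1, 4.3]
opening: 0.0661
gripper_force: 30.0
```

Emit:
{"method": "play_rows", "body": {"plan": [[0,0,-0.5,0,0,0],[0,0,-1,0,0,0],[0,0,-1.5,0,0,0],[0,0,-1.5,0,0,0],[0,0,-1,0,0,0],[0,0,-0.5,0,0,0],[0,0,0,0,0,0],[0,0,0,0,0,0],[0,0,0,0,0,0]]}}

```text
clock: 6.07
tool_pos: [0.5925, -0.083, 0.0858]
orientation: [179.9, 0.0, -89.7]
force: [-0.6, -1.4, -3.2]
opening: 0.0657
gripper_force: 30.0
```

Run:
```python
from plant import *
for i in range(4):
    o=get_obs();print(o['force'],o['tool_pos'],o['opening']); snapshot('side')
```

```text
[-0.6094219  -1.36833587 -3.21279553] [ 0.59248262 -0.08299385  0.08580417] 0.06571786256738044
[-0.34247538 -0.01637038 -2.83948833] [ 0.59247474 -0.08302772  0.08563628] 0.06585963750821465
[-0.80937599  0.27659218 -2.93817602] [ 0.59256634 -0.08302751  0.08565711] 0.06590764491503925
[ 0.61655874  0.47511527 -3.46790003] [ 0.59267669 -0.08302773  0.08572533] 0.06583567634129409
```

Vertical load is about 2.5-3 N over baseline, so this is the lighter tin. I'll set it aside on free table at about (0.565, -0.19).

Emit:
{"method": "play_rows", "body": {"plan": [[1.5,0.4,0,0,0,0],[2.7,0.7,0,0,0,0],[2.7,0.7,0,0,0,0],[2.5,0.6,0,0,0,0],[1.3,0.35,0.5,0,0,0],[0,0,1.5,0,0,0],[0,0,1.5,0,0,0],[0,0,1.0,0,0,0],[0,0,0.6,0,0,0],[0,0,0.3,0,0,0],[0,0,0.2,0,0,0],[0,0,0,0,0,0],[0,0,0,0,0,0]]}}

```text
clock: 7.35
tool_pos: [0.5667, -0.1899, 0.031]
orientation: [-180.0, -0.0, -89.7]
force: [0.4, -0.5, -3.2]
opening: 0.0656
gripper_force: 30.0
```

Emit:
{"method": "play_rows", "body": {"plan": [[0,0,0.3,0,0,0],[0,0,0.2,0,0,0],[0,0,0.1,0,0,0],[0,0,0.1,0,0,0],[0,0,0.05,0,0,0],[0,0,0,0,0,0]]}}

```text
clock: 7.85
tool_pos: [0.5662, -0.1901, 0.0234]
orientation: [-180.0, -0.0, -89.7]
force: [-2.1, 0.5, 1.5]
opening: 0.0658
gripper_force: 30.0
```

Emit:
{"method": "play_rows", "body": {"grip": 8.7, "plan": [[0,0,0,0,0,0],[0,0,0,0,0,0],[0,0,0,0,0,0],[0,0,-1.5,0,0,0],[0,0,-3,0,0,0],[-1.5,-0.3,-2.5,0,0,0],[-3.5,-0.6,0,0,0,0],[-4,-0.7,0,0,0,0],[-4,-0.7,0,0,0,0],[-3.0,-0.6,0,0,0,0],[0,0,2,0,0,0],[0,0,2,0,0,0],[0,0,1.5,0,0,0],[0,0,0.9,0,0,0],[0,0,0,0,0,0],[0,0,0,0,0,0]]}}

```text
clock: 9.18
tool_pos: [0.5945, -0.0302, 0.029]
orientation: [180.0, -0.0, -89.7]
force: [0.3, 0.2, 1.4]
opening: 0.0869
gripper_force: 0.0
```

Emit:
{"method": "play_rows", "body": {"grip": 5.5, "plan": [[0,0,0,0,0,0],[0,0,0,0,0,0],[0,0,0,0,0,0],[0,0,0,0,0,0],[0,0,0,0,0,0]]}}

```text
clock: 9.6
tool_pos: [0.5941, -0.0301, 0.0297]
orientation: [180.0, -0.0, -89.7]
force: [-3.5, 0.2, 6.2]
opening: 0.0658
gripper_force: 30.0
```

Emit:
{"method": "play_rows", "body": {"plan": [[0,0,-0.5,0,0,0],[0,0,-1,0,0,0],[0,0,-1.5,0,0,0],[0,0,-2.0,0,0,0],[0,0,-1.5,0,0,0],[0,0,-1,0,0,0],[0,0,0,0,0,0],[0,0,0,0,0,0],[0,0,0,0,0,0]]}}

```text
clock: 10.35
tool_pos: [0.5935, -0.03, 0.1031]
orientation: [179.9, 0.0, -89.7]
force: [0.4, -0.3, -5.4]
opening: 0.0658
gripper_force: 30.0
```

-5.4 N: the heavier tin, as expected. It goes to the regrasp spot at (0.47, -0.235).

Emit:
{"method": "play_rows", "body": {"plan": [[1.5,0.9,0,0,0,0],[3,1.8,0,0,0,0],[3.2,1.9,0,0,0,0],[3.2,1.9,0,0,0,0],[3.2,1.9,0,0,0,0],[3,1.8,0,0,0,0],[2.2,1.4,0,0,0,0],[1.2,0.75,0.5,0,0,0],[0,0,1.5,0,0,0],[0,0,1.5,0,0,0],[0,0,1.5,0,0,0],[0,0,1.0,0,0,0],[0,0,0.6,0,0,0],[0,0,0.4,0,0,0],[0,0,0,0,0,0],[0,0,0,0,0,0]]}}

```text
clock: 11.68
tool_pos: [0.4722, -0.2356, 0.0342]
orientation: [-180.0, -0.0, -89.7]
force: [0.2, 0.3, -5.2]
opening: 0.0658
gripper_force: 30.0
```

Emit:
{"method": "play_rows", "body": {"plan": [[0,0,0.3,0,0,0],[0,0,0.2,0,0,0],[0,0,0.15,0,0,0],[0,0,0.1,0,0,0],[0,0,0.1,0,0,0],[0,0,0.05,0,0,0],[0,0,0,0,0,0]]}}

```text
clock: 12.27
tool_pos: [0.472, -0.2356, 0.0257]
orientation: [-180.0, -0.0, -89.7]
force: [-1.9, 1.7, 3.8]
opening: 0.0657
gripper_force: 30.0
```

Emit:
{"method": "play_rows", "body": {"grip": 8.7, "plan": [[0,0,0,0,0,0],[0,0,0,0,0,0],[0,0,0,0,0,0],[0,0,-2,0,0,0],[0,0,-3,0,0,0],[0,0,-1,0,0,6.9],[0,0,0,0,0,6.9],[0,0,0,0,0,6.9],[0,0,0,0,0,6.9],[0,0,0,0,0,6.9],[0,0,0,0,0,6.9],[0,0,0,0,0,6.9],[0,0,0,0,0,6.9],[0,0,0,0,0,6.9],[0,0,0,0,0,6.9],[0,0,0,0,0,6.9],[0,0,0,0,0,6.9],[0,0,0,0,0,7.1],[0,0,0,0,0,0],[0,0,0,0,0,0]]}}

```text
clock: 13.93
tool_pos: [0.4721, -0.2357, 0.0851]
orientation: [-180.0, 0.0, -179.4]
force: [0.5, 0.5, -0.5]
opening: 0.087
gripper_force: 0.0
```

```bash
python3 w.py w3 tin_a; python3 c.py
```

```text
13.9333 [ 0.4721 -0.2357  0.0851] [-1.7999e+02  2.0000e-02 -1.7938e+02] [ -5.2  16.2 -29.6   0.  -44.2 -84.2] [ 0.52  0.48 -0.51]
[ 0.398 -0.236  0.224] [164.1  -0.   90.6] 310.62610365943453 319.75489043742596 197.8339201185985
tin_a [([0.4638, -0.2341, 0.0372], 0.74), ([0.5339, -0.1882, 0.0331], 0.69)]
tin_a [([0.5659, -0.1847, -0.0012], 0.91), ([0.476, -0.2356, 0.0028], 0.74)]
[ 292  176   63   88 1349] [ 0.47411747 -0.23152739  0.04      ] [ 0.4693 -0.2335  0.4746] 0.7844918966293335
[359 304  57  17 934] [ 0.53172201 -0.18810575  0.04      ] [ 0.5575 -0.1869  1.1975] 0.7893586754798889
```

View pics/w3.png

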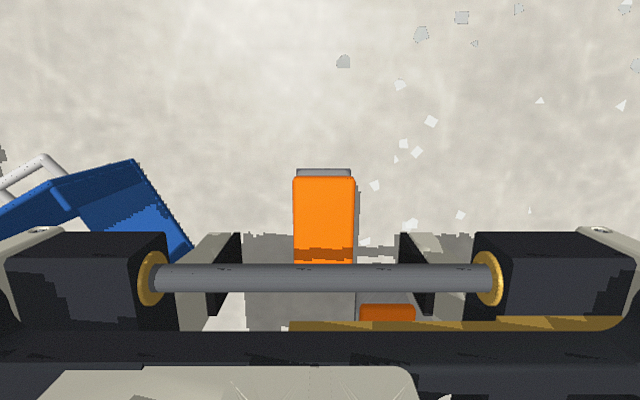

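The heavy tin's lid is at (293-355, 176-262), centred between the fingers and aligned. Descending to grip it across its width.

Emit:
{"method": "play_rows", "body": {"plan": [[0,0,2,0,0,0],[0,0,1.8,0,0,0],[0,0,1.0,0,0,0],[0,0,0.7,0,0,0],[0,0,0.3,0,0,0],[0,0,0,0,0,0],[0,0,0,0,0,0]]}}

```text
clock: 14.72
tool_pos: [0.4723, -0.2357, 0.0274]
orientation: [-180.0, 0.0, -179.6]
force: [-0.5, 0.3, 0.5]
opening: 0.0872
gripper_force: 0.0
```

Emit:
{"method": "play_rows", "body": {"grip": 3, "plan": [[0,0,0,0,0,0],[0,0,0,0,0,0],[0,0,0,0,0,0],[0,0,0,0,0,0],[0,0,0,0,0,0],[0,0,0,0,0,0],[0,0,0,0,0,0]]}}

```text
clock: 15.3
tool_pos: [0.4719, -0.2356, 0.0271]
orientation: [180.0, 0.0, -179.6]
force: [0.8, 1.2, -0.8]
opening: 0.0458
gripper_force: 0.0
```

Emit:
{"method": "play_rows", "body": {"plan": [[0,0,0,0,0,0],[0,0,0,0,0,0],[0,0,0,0,0,0]]}}

```text
clock: 15.55
tool_pos: [0.472, -0.2354, 0.0271]
orientation: [180.0, 0.0, -179.6]
force: [-0.2, 3.3, 2.4]
opening: 0.04
gripper_force: 30.0
```

Emit:
{"method": "play_rows", "body": {"plan": [[0,0,-1,0,0,0],[0,0,-2,0,0,0],[0,0,-2.5,0,0,0],[0,0,-2.5,0,0,0],[0,0,-2,0,0,0],[-0.2,-2.2,0,0,0,0],[-0.3,-3.4,0,0,0,0],[-0.3,-3.4,0,0,0,0],[-0.3,-3.1,0,0,0,0],[-0.26,-2.04,0,0,0,0],[0,0,0,0,0,-5],[0,0,0,0,0,-6.5],[0,0,0,0,0,-6.5],[0,0,0,0,0,-6.0],[0,0,0,0,0,-3.8],[0,0,0,0,0,0],[0,0,0,0,0,0],[0,0,0,0,0,0]]}}

```text
clock: 17.05
tool_pos: [0.4861, -0.3767, 0.1269]
orientation: [180.0, -0.0, -152.0]
force: [1.0, 0.1, -5.8]
opening: 0.0398
gripper_force: 30.0
```

```bash
python3 w.py w4 carrier carrier_in
```

```text
17.05 [ 0.4861 -0.3767  0.1269] [ 1.7996e+02 -3.0000e-02 -1.5195e+02] [-19.6  20.6 -15.9  -0.  -53.5 -42.3] [ 0.95  0.15 -5.78]
[ 0.421 -0.411  0.266] [164.1  -0.  118. ] 310.62610365943453 319.75489043742596 197.8339201185985
carrier [([0.4558, -0.3966, 0.0556], 0.83), ([0.677, -0.5054, 0.0081], 0.71), ([0.4153, -0.5014, 0.0548], 0.66)]
carrier [([0.4873, -0.381, 0.0023], 0.6), ([0.6794, -0.5101, 0.0005], 0.56)]
carrier_in [([0.4861, -0.3749, 0.0048], 0.9), ([0.6915, -0.5095, 0.008], 0.64)]
```

View pics/w4.png

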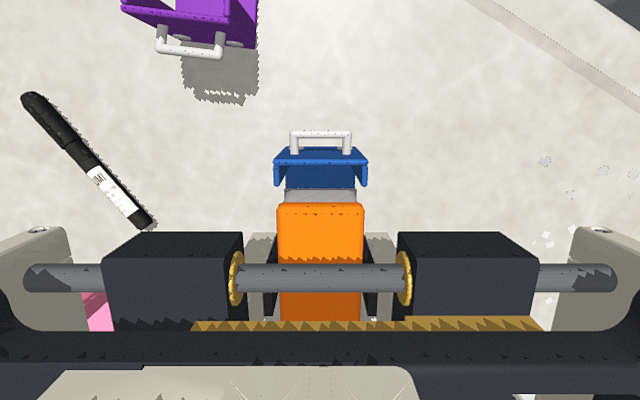

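Run:
```python
from plant import *;from h import *
s=snapshot('wrist');f=s['frame']
R=Ro.from_euler('z',28.1,degrees=True).as_matrix()
P=np.array([[-44,-30,74],[-44,30,74],[-40,0,74],[-26,-30,74],[-26,30,74],[-44,0,74]])*1e-3
print(np.round(proj(s,P@R.T+[.4855,-.377,0]),1))
for y in range(146,190,2): print(y,f[y,300],f[y,280],f[y,270:276,2])
```

```text
[[270.7 157.7]
 [367.5 157.8]
 [319.1 164.1]
 [271.9 185.9]
 [366.3 186. ]
 [319.1 157.7]]
146 [175 173 170] [227 223 216] [219 217 219 219 218 216]
148 [130 131 131] [227 223 215] [221 219 219 219 219 221]
150 [10 41 83] [244 238 224] [219 219 223 221 219 218]
152 [ 37  78 134] [109 121 147] [219 218 221 220 220 219]
154 [ 40  78 137] [ 33  73 130] [218 218 219 219 219 221]
156 [ 39  78 135] [ 42  78 132] [220 216 220 221 228 198]
158 [ 47  91 152] [ 46  91 156] [213 213 216 203 150 151]
160 [ 64 129 222] [ 62 126 217] [214 215 219 184 194 210]
162 [ 54 111 192] [ 53 105 180] [219 221 226 192 176 187]
164 [ 36  70 120] [ 34  66 114] [216 218 226 217 155 128]
166 [ 34  69 117] [28 48 80] [216 220 225 178 173 193]
168 [ 32  71 117] [27 52 82] [216 220 224 171 163 186]
170 [ 32  70 116] [33 52 86] [216 215 220 175 164 187]
172 [ 36  70 117] [31 53 81] [218 219 222 178 167 187]
174 [ 33  67 115] [24 52 83] [219 222 228 171 158 182]
176 [ 36  69 115] [32 56 88] [223 224 232 167 153 180]
178 [ 37  68 116] [27 51 87] [225 226 230 205 163 176]
180 [ 38  71 120] [27 55 94] [224 225 233 202 160 178]
182 [ 39  75 117] [ 8 40 84] [223 226 225 194 172 177]
184 [ 31  66 114] [192 188 181] [221 220 220 225 191 169]
186 [ 33  67 116] [235 230 221] [217 218 218 219 211 201]
188 [ 86  90 103] [225 222 213] [217 217 215 218 216 216]
```

The tin is at (278-363, 203+), centred over the carrier, whose rim is at columns 273-368 and rows 158-164. The model predicts the same to within 1 mm. Lowering.

Emit:
{"method": "play_rows", "body": {"plan": [[0,0,1,0,0,0],[0,0,1.5,0,0,0],[0,0,1.5,0,0,0],[0,0,1.5,0,0,0],[0,0,1.3,0,0,0],[0,0,1.0,0,0,0],[0,0,0.6,0,0,0],[0,0,0.2,0,0,0],[0,0,0,0,0,0],[0,0,0,0,0,0]]}}

```text
clock: 18.13
tool_pos: [0.487, -0.3771, 0.0416]
orientation: [-180.0, 0.0, -151.8]
force: [0.3, -0.9, -5.3]
opening: 0.0398
gripper_force: 30.0
```

Emit:
{"method": "play_rows", "body": {"plan": [[0,0,0.3,0,0,0],[0,0,0.2,0,0,0],[0,0,0.15,0,0,0],[0,0,0.1,0,0,0],[0,0,0.1,0,0,0],[0,0,0,0,0,0]]}}

```text
clock: 18.63
tool_pos: [0.4865, -0.3769, 0.0331]
orientation: [-180.0, -0.0, -151.8]
force: [-0.9, 1.6, 1.2]
opening: 0.0398
gripper_force: 30.0
```

Emit:
{"method": "play_rows", "body": {"grip": 8.7, "plan": [[0,0,0,0,0,0],[0,0,0,0,0,0],[0,0,0,0,0,0],[0,0,0,0,0,0],[0,0,-2,0,0,0],[0,0,-3,0,0,0],[0,0,-3,0,0,0],[0,0,-2,0,0,7],[0,0,0,0,0,7],[0,0,0,0,0,7],[0,0,0,0,0,7],[-1.5,3.6,0,0,0,0],[-1.5,3.6,0,0,0,0],[-1.5,3.6,0,0,0,0],[-1.5,3.6,0,0,0,0],[-1.35,3.0,1,0,0,0],[-0.6,1.3,1,0,0,0],[0,0,2,0,0,0],[0,0,0,0,0,0],[0,0,0,0,0,0]]}}

```text
clock: 20.3
tool_pos: [0.5645, -0.1897, 0.0917]
orientation: [-180.0, -0.2, -179.8]
force: [-0.2, -1.1, 0.7]
opening: 0.0873
gripper_force: 0.0
```

```bash
python3 w.py w5 tin_a
python3 - <<'E'
from h import *
f=cv2.cvtColor(cv2.imread('pics/w5.png'),cv2.COLOR_BGR2HSV)
m=((f[...,0]<15)*(f[...,1]>150)*(f[...,2]>90));a=np.argwhere(m);print(a.min(0),a.max(0),[ (y,*np.where(m[y])[0][[0,-1]]) for y in range(a.min(0)[0],260,12) if m[y].any()])
E
```

```text
20.3 [ 0.5645 -0.1897  0.0917] [-1.8000e+02 -1.6000e-01 -1.7979e+02] [  0.2  21.3 -20.4   0.  -48.4 -90. ] [-0.21 -1.05  0.73]
[ 0.491 -0.189  0.231] [164.2  -0.   90.2] 310.62610365943453 319.75489043742596 197.8339201185985
tin_a [([0.5576, -0.1837, 0.0404], 0.75), ([0.4799, -0.3641, 0.0402], 0.75)]
tin_a [([0.4893, -0.374, 0.0028], 0.8), ([0.5679, -0.1848, -0.0013], 0.79)]
[37  0] [263 355] [(37, np.int64(0), np.int64(0)), (49, np.int64(0), np.int64(9)), (61, np.int64(0), np.int64(18)), (73, np.int64(11), np.int64(27)), (85, np.int64(11), np.int64(36)), (97, np.int64(4), np.int64(45)), (109, np.int64(0), np.int64(53)), (121, np.int64(5), np.int64(10)), (133, np.int64(2), np.int64(21)), (145, np.int64(0), np.int64(34)), (157, np.int64(9), np.int64(14)), (181, np.int64(296), np.int64(354)), (193, np.int64(295), np.int64(355)), (205, np.int64(296), np.int64(354)), (217, np.int64(296), np.int64(354)), (229, np.int64(296), np.int64(353)), (241, np.int64(296), np.int64(353)), (253, np.int64(297), np.int64(353))]
```

The light tin sits 3 mm toward +y of the tool, so I'll correct that and descend.

Emit:
{"method": "play_rows", "body": {"plan": [[-0.2,0.35,1.5,0,0,0],[0,0,1.8,0,0,0],[0,0,1.5,0,0,0],[0,0,1.0,0,0,0],[0,0,0.6,0,0,0],[0,0,0.1,0,0,0],[0,0,0,0,0,0]]}}

```text
clock: 21.03
tool_pos: [0.5676, -0.1865, 0.0279]
orientation: [-180.0, 0.0, -179.8]
force: [0.3, -0.1, 0.2]
opening: 0.0872
gripper_force: 0.0
```

Emit:
{"method": "play_rows", "body": {"grip": 3, "plan": [[0,0,0,0,0,0],[0,0,0,0,0,0],[0,0,0,0,0,0],[0,0,0,0,0,0],[0,0,0,0,0,0],[0,0,0,0,0,0],[0,0,0,0,0,0],[0,0,0,0,0,0],[0,0,0,0,0,0],[0,0,0,0,0,0]]}}

```text
clock: 21.87
tool_pos: [0.5673, -0.1861, 0.0276]
orientation: [-180.0, -0.0, -179.8]
force: [-0.3, 0.3, 1.0]
opening: 0.0396
gripper_force: 30.0
```

Emit:
{"method": "play_rows", "body": {"plan": [[0,0,-1,0,0,0],[0,0,-2,0,0,0],[0,0,-3,0,0,0],[0,0,-2.5,0,0,0],[0,0,-2,0,0,0],[0.8,-1.8,0,0,0,0],[1.4,-3.3,0,0,0,0],[1.4,-3.4,0,0,0,0],[1.5,-3.4,0,0,0,0],[1.4,-3.3,0,0,0,0],[1.1,-2.5,0,0,0,0],[0.53,-1.34,0,0,0,0],[0,0,0,0,0,-5],[0,0,0,0,0,-6.5],[0,0,0,0,0,-6.5],[0,0,0,0,0,-6.0],[0,0,0,0,0,-3.9],[0,0,0,0,0,0],[0,0,0,0,0,0],[0,0,0,0,0,0]]}}

```text
clock: 23.53
tool_pos: [0.4867, -0.3765, 0.1327]
orientation: [180.0, -0.0, -152.0]
force: [0.2, -0.9, -3.0]
opening: 0.04
gripper_force: 30.0
```

Emit:
{"method": "play_rows", "body": {"plan": [[0,0,1,0,0,0],[0,0,1.3,0,0,0],[0,0,1.3,0,0,0],[0,0,1.0,0,0,0],[0,0,0.6,0,0,0],[0,0,0.3,0,0,0],[0,0,0,0,0,0],[0,0,0,0,0,0]]}}

```text
clock: 24.2
tool_pos: [0.4869, -0.377, 0.0778]
orientation: [-180.0, 0.0, -151.9]
force: [-0.1, -0.2, -3.3]
opening: 0.0396
gripper_force: 30.0
```

Emit:
{"method": "play_rows", "body": {"plan": [[0,0,0.3,0,0,0],[0,0,0.2,0,0,0],[0,0,0.1,0,0,0],[0,0,0.1,0,0,0],[0,0,0.1,0,0,0],[0,0,0,0,0,0],[0,0,0,0,0,0]]}}

```text
clock: 24.78
tool_pos: [0.4867, -0.3768, 0.0696]
orientation: [-180.0, 0.0, -151.9]
force: [-0.6, 0.1, -2.7]
opening: 0.0402
gripper_force: 30.0
```

Emit:
{"method": "play_rows", "body": {"plan": [[0,0,0.05,0,0,0],[0,0,0.05,0,0,0],[0,0,0,0,0,0]]}}

```text
clock: 25.03
tool_pos: [0.4868, -0.3768, 0.0696]
orientation: [-180.0, 0.0, -151.9]
force: [-2.2, 1.8, 7.0]
opening: 0.0397
gripper_force: 30.0
```

Emit:
{"method": "play_rows", "body": {"grip": 8.7, "plan": [[0,0,0,0,0,0],[0,0,0,0,0,0],[0,0,0,0,0,0],[0,0,0,0,0,0],[0,0,-2,0,0,0],[0,0,-4,0,0,0],[0,0,-4,0,0,0],[-1.5,3.5,0,0,0,0],[-1.5,3.5,0,0,0,0],[-1.5,3.5,0,0,0,0],[-1.5,3.5,0,0,0,0],[-1.5,3.5,0,0,0,0],[-1.5,3.5,0,0,0,0],[-1.5,3.5,0,0,0,0],[-1.5,3.5,0,0,0,0],[-1.5,3.5,0,0,0,0],[-1.5,3.5,0,0,0,0],[-1.5,3.5,0,0,0,0],[-1.5,3.5,0,0,0,0],[-1.5,3.5,0,0,0,0]]}}

```text
clock: 26.7
tool_pos: [0.444, 0.1183, 0.1689]
orientation: [180.0, 0.1, -151.9]
force: [0.5, -0.3, -0.5]
opening: 0.0873
gripper_force: 0.0
```

Emit:
{"method": "play_rows", "body": {"plan": [[-1.5,3.0,0,0,0,0],[-0.6,1.2,0,0,0,0],[0,0,0,0,0,0],[0,0,0,0,0,0]]}}

```text
clock: 27.03
tool_pos: [0.443, 0.1639, 0.1684]
orientation: [-180.0, -0.0, -151.8]
force: [0.3, -0.8, -0.5]
opening: 0.0868
gripper_force: 0.0
```

```bash
python3 w.py w6 label_roll_2
python3 - <<'E'
from plant import *;from h import *
s=snapshot('top')
for f in(spot_in,spot_point):
  for t in('tin_a','label_roll_2'): print(t,[(np.round(d['position'],4).tolist(),round(d['score'],2)) for d in f('top',t)[:3]])
h=cv2.cvtColor(s['frame'],cv2.COLOR_RGB2HSV);m=near(s,((h[...,0]<15)*(h[...,1]>150)*(h[...,2]>90)).astype(np.uint8),[.486,-.377,.078],25).astype(np.float32)
print(m.sum());r=fit([s],[m],TIN,[.486,-.377],.042,[20,35]);print(np.round(r.x,4),r.fun)
E
```

```text
27.0333 [0.443  0.1639 0.1684] [-1.7999e+02 -3.0000e-02 -1.5180e+02] [  44.3    5.3  -30.4   -0.   -54.3 -106.1] [ 0.27 -0.76 -0.45]
[0.378 0.13  0.307] [164.1   0.  118.2] 310.62610365943453 319.75489043742596 197.8339201185985
label_roll_2 [([0.4421, 0.1588, 0.0431], 0.56)]
label_roll_2 []
tin_a [([0.4843, -0.3716, 0.0783], 0.59)]
label_roll_2 [([0.7781, -0.0623, 0.051], 0.69), ([0.4336, 0.1556, 0.0471], 0.55)]
tin_a [([0.4809, -0.3769, 0.044], 0.62)]
label_roll_2 [([0.7811, -0.0613, -0.0007], 0.74), ([0.4466, 0.1645, 0.0186], 0.62)]
266.0
[ 0.4862 -0.3769 27.7057] 0.07831060886383057
```

View pics/w6.png

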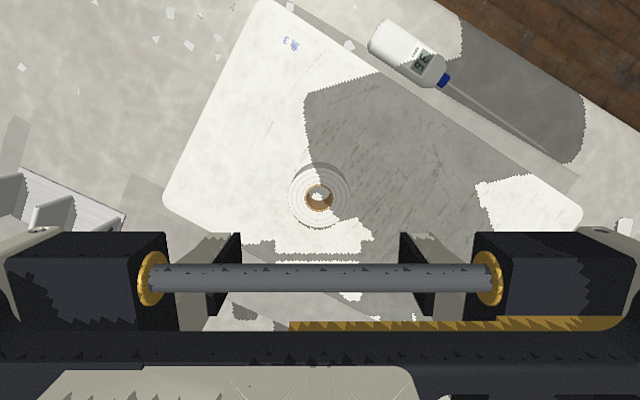

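Run:
```python
from plant import *;from h import *
s=snapshot('wrist');o=get_obs()
for uv in((289,195),(350,195),(319.5,163),(319.5,194)): print(uv,np.round(ray(s,uv,.048),4))
print(proj(s,o['tool_pos']),np.round(proj(s,[o['tool_pos'][0],o['tool_pos'][1],.048]),1))
```

```text
(289, 195) [0.4535 0.1387 0.048 ]
(350, 195) [0.4286 0.1854 0.048 ]
(319.5, 163) [0.4164 0.1489 0.048 ]
(319.5, 194) [0.4403 0.1616 0.048 ]
[[318.51597687 264.32920957]] [[319.1 197.6]]
```

The roll's top is centred at (320,194), i.e. (0.441, 0.162), within 3 mm of the tool. The top view puts the upper tin at (0.486, -0.377), yaw 27.7°, which is good. Descending to the roll.

Emit:
{"method": "play_rows", "body": {"plan": [[0.2,0,2,0,0,0],[0,0,3,0,0,0],[0,0,3,0,0,0],[0,0,2,0,0,0],[0,0,1.5,0,0,0],[0,0,0.8,0,0,0],[0,0,0.4,0,0,0],[0,0,0,0,0,0],[0,0,0,0,0,0]]}}

```text
clock: 28.23
tool_pos: [0.4419, 0.1627, 0.0422]
orientation: [180.0, 0.0, -151.9]
force: [0.4, 0.9, 0.4]
opening: 0.087
gripper_force: 0.0
```

Emit:
{"method": "play_rows", "body": {"grip": 4.8, "plan": [[0,0,0,0,0,0],[0,0,0,0,0,0],[0,0,0,0,0,0],[0,0,0,0,0,0],[0,0,0,0,0,0],[0,0,0,0,0,0],[0,0,0,0,0,0],[0,0,0,0,0,0]]}}

```text
clock: 28.9
tool_pos: [0.4415, 0.1625, 0.0418]
orientation: [180.0, 0.0, -151.9]
force: [-2.2, -0.5, 3.6]
opening: 0.0536
gripper_force: 30.0
```

Emit:
{"method": "play_rows", "body": {"plan": [[0,0,-1,0,0,0],[0,0,-3,0,0,0],[0,0,-4,0,0,0],[0,0,-4,0,0,0],[0.7,-1.8,-2,0,0,0],[1.5,-3.5,0,0,0,0],[1.5,-3.5,0,0,0,0],[1.5,-3.5,0,0,0,0],[1.5,-3.5,0,0,0,0],[1.5,-3.5,0,0,0,0],[1.5,-3.5,0,0,0,0],[1.5,-3.5,0,0,0,0],[1.5,-3.5,0,0,0,0],[1.5,-3.5,0,0,0,0],[1.5,-3.5,0,0,0,0],[1.5,-3.5,0,0,0,0],[1.5,-3.3,0,0,0,0],[1.5,-3.2,0,0,0,0],[1.0,-2.2,0,0,0,0],[0.3,-0.7,0,0,0,0]]}}

```text
clock: 30.57
tool_pos: [0.4853, -0.3805, 0.1805]
orientation: [180.0, -0.1, -152.1]
force: [0.5, -0.6, -1.0]
opening: 0.0535
gripper_force: 30.0
```

Emit:
{"method": "play_rows", "body": {"plan": [[0,0,0,0,0,0],[0,0,0,0,0,0],[0,0,0,0,0,0]]}}

```text
clock: 30.82
tool_pos: [0.4857, -0.3764, 0.1813]
orientation: [180.0, -0.0, -151.9]
force: [-0.1, -0.4, -1.2]
opening: 0.0533
gripper_force: 30.0
```

Now at (0.4857, -0.3764) and on target. Target TCP z is 0.104.

Emit:
{"method": "play_rows", "body": {"plan": [[0,0,1.5,0,0,0],[0,0,2,0,0,0],[0,0,1.7,0,0,0],[0,0,1.0,0,0,0],[0,0,0.5,0,0,0],[0,0,0.2,0,0,0],[0,0,0,0,0,0],[0,0,0,0,0,0]]}}

```text
clock: 31.48
tool_pos: [0.4864, -0.3773, 0.1135]
orientation: [-179.9, 0.0, -151.9]
force: [-0.2, -0.1, -0.5]
opening: 0.0535
gripper_force: 30.0
```

Emit:
{"method": "play_rows", "body": {"plan": [[0,0,0.2,0,0,0],[0,0,0.1,0,0,0],[0,0,0.1,0,0,0],[0,0,0.05,0,0,0],[0,0,0,0,0,0],[0,0,0,0,0,0]]}}

```text
clock: 31.98
tool_pos: [0.4858, -0.3773, 0.1081]
orientation: [180.0, -0.0, -151.9]
force: [-0.5, -0.1, -1.4]
opening: 0.0533
gripper_force: 30.0
```

Emit:
{"method": "play_rows", "body": {"plan": [[0,0,0.15,0,0,0],[0,0,0.1,0,0,0],[0,0,0.1,0,0,0],[0,0,0.05,0,0,0],[0,0,0,0,0,0],[0,0,0,0,0,0]]}}

```text
clock: 32.48
tool_pos: [0.4858, -0.3773, 0.104]
orientation: [180.0, -0.0, -151.9]
force: [0.4, -0.2, -0.7]
opening: 0.0532
gripper_force: 30.0
```

Emit:
{"method": "play_rows", "body": {"plan": [[0,0,0.05,0,0,0],[0,0,0,0,0,0]]}}

```text
clock: 32.65
tool_pos: [0.4859, -0.3773, 0.1038]
orientation: [-180.0, 0.0, -151.9]
force: [0.6, 0.9, 3.0]
opening: 0.0534
gripper_force: 30.0
```

Contact. Opening, then backing off.

Emit:
{"method": "play_rows", "body": {"grip": 8.7, "plan": [[0,0,0,0,0,0],[0,0,0,0,0,0],[0,0,0,0,0,0],[0,0,0,0,0,0],[0,0,-1.5,0,0,0],[0,0,-3,0,0,0],[0,0,-3,0,0,0],[-3,0,-2,0,0,0],[-3,0,-2,0,0,0],[-3,0,0,0,0,0],[-2,0,0,0,0,0],[0,0,0,0,0,0],[0,0,0,0,0,0]]}}

```text
clock: 33.73
tool_pos: [0.5834, -0.3247, 0.2179]
orientation: [180.0, -0.0, -151.8]
force: [-1.2, -0.7, 0.2]
opening: 0.0872
gripper_force: 0.0
```

Run:
```python
from plant import *;from h import *
c=[]
for n in('side','wrist'):
    s=snapshot(n);print(n,[(np.round(d['position'],4).tolist(),round(d['score'],2)) for d in spot_point(n,'label_roll_2')+spot_point(n,'tin_a')])
    u=proj(s,[.486,-.377,.06])[0].astype(int);w=40 if n=='side' else 120
    u=np.clip(u,w,[639-w,399-w]);c.append(cv2.resize(s['frame'][u[1]-w:u[1]+w,u[0]-w:u[0]+w],(390,390)))
cv2.imwrite('pics/f.png',np.hstack(c)[:,:,::-1])
```

```text
side [([0.49, -0.373, 0.0786], 0.85), ([0.7828, -0.0647, -0.0003], 0.71), ([0.483, -0.3756, 0.0039], 0.66), ([0.4837, -0.3802, 0.0397], 0.51)]
wrist [([0.4886, -0.3772, 0.0751], 0.62), ([0.4865, -0.3764, 0.0417], 0.59)]
```

View pics/f.png

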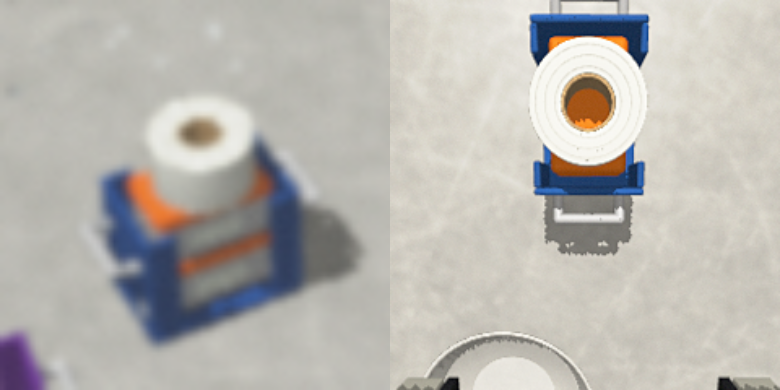

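The picture shows the stack level and centred: two tins between the carrier walls with the roll on top (right half, centre at about (588,100)). Handing in.

```bash
python3 -c "
from plant import *
print(close_job())"
```

```text
the job is handed in; nothing more can be done
None
```

The blue carrier is packed and the job is handed in at about 34 s of the 72 s allowed: heavier tin on the floor, lighter tin squarely on it, small label roll flat on top. The last pictures showed the stack level and centred; no verdict came back.

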